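# Sort the violin maker's bench

### The job

Tidy the violin maker's bench: put both spool clamps in the dark wooden tray with the green floor, both varnish bottles in the white tray and the rosin cake in the blue tray. One clamp hangs in the yellow rack: slide it along the keyhole slot to the wide end and lift it off. Leave clamps and bottles standing upright, the rosin lying flat amber side up, everything on its tray's floor, and never tip a bottle over on the way.

Things in the scene. Friction and masses are not known exactly. Their poses are not given: they have to be found in the camera images.
- clamp_a_grip (a point): Spool clamp hung in the rack, 98 mm tall, 90 g: pale wood lower spool 22 mm tall, 34 mm of bare 8 mm rod, upper spool 36 mm tall, 6 mm brass nut; spools 34 mm across. Point: on the axis in the upper spool, where to grip, 80 mm above the foot, 24 above the upper spool's underside; z up the axis. Upper spool sits on the rack's plate, rod in the slot, foot 6 mm off the bench; it can rise 26 mm there.
- clamp_b_grip (a point): Spool clamp standing on the bench, 98 mm tall, 90 g: pale wood lower spool 22 mm tall, 34 mm of bare 8 mm rod, upper spool 36 mm tall, 6 mm brass nut; spools 34 mm across. Point: on the axis in the upper spool, where to grip, 80 mm above the foot, 24 above the upper spool's underside; z up the axis. 
- bottle_a_mid (a point): Amber glass varnish bottle with a paper label and a white cap, 85 mm tall, 40 mm in diameter, about 110 g, standing on the bench. This point is its centre, on its axis 42.5 mm above its foot; z up its axis.
- bottle_b_mid (a point): Amber glass varnish bottle with a paper label and a black cap, 85 mm tall, 40 mm in diameter, about 110 g, standing on the bench. This point is its centre, on its axis 42.5 mm above its foot; z up its axis.
- rosin_mid (a point): Cake of rosin in a dark wooden block with an orange-amber top, 30 mm (its x) by 60 mm (its y) by 24 mm high, about 50 g, lying flat on the bench. This point is its centre, 12 mm above its underside; z up.
- rack: Yellow rack, fixed: level 8 mm plate, top 62 mm above the bench, on 4 thin corner legs; x -65 to 70 mm, 90 mm wide in y. Keyhole: 13 mm slot at y = 0 from x = -53 to +11 mm, opening into the wide end, a 48 mm square centred at x = +35, y = 0. A spool passes up only through the wide end. Origin: on the bench below the plate; z up.
- clamp_tray: Dark wooden tray with a green floor: the place for spool clamps. Fixed. 150 (its x) by 130 mm (its y) outside, 20 mm high, walls and floor 5 mm thick, 140 x 120 mm inside. Origin: centre of its underside, on the bench; z up.
- bottle_tray: White tray with a white floor: the place for varnish bottles. Fixed. 150 (its x) by 130 mm (its y) outside, 20 mm high, walls and floor 5 mm thick, 140 x 120 mm inside. Origin: centre of its underside, on the bench; z up.
- rosin_tray: Blue tray with a blue floor: the place for rosin. Fixed. 150 (its x) by 130 mm (its y) outside, 20 mm high, walls and floor 5 mm thick, 140 x 120 mm inside. Origin: centre of its underside, on the bench; z up.
Things that resemble listed ones, but are neither listed nor needed, are in the scene too. Of the things shaped like the bottle_tray, the white one is meant. What is shaped like the part that bears clamp_b_grip but red is not meant.

How it is judged:
At the end, for the whole second after the job is handed in: Clamps in the wooden tray, bottles in the white, rosin in the blue: each rests on its tray's floor (height within 6 mm), its centre within 58 mm (tray x) and 48 mm (tray y) of the tray's centre, upright, rosin amber side up (within 0.15 rad), at rest and released (x of clamp_a_grip in the frame of clamp_tray between -0.058 and 0.058 m and y of clamp_a_grip in the frame of clamp_tray between -0.048 and 0.048 m and z of clamp_a_grip in the frame of clamp_tray between 0.079 and 0.093 m and angle between each of clamp_a_grip, clamp_b_grip, bottle_a_mid, bottle_b_mid, rosin_mid's own z axis and vertical below 0.15 rad and linear speed of each of clamp_a, clamp_b, bottle_a, bottle_b, rosin below 0.03 m/s and angular speed of each of clamp_a, clamp_b, bottle_a, bottle_b, rosin below 0.3 rad/s and x of clamp_b_grip in the frame of clamp_tray between -0.058 and 0.058 m and y of clamp_b_grip in the frame of clamp_tray between -0.048 and 0.048 m and z of clamp_b_grip in the frame of clamp_tray between 0.079 and 0.093 m and x of bottle_a_mid in the frame of bottle_tray between -0.058 and 0.058 m and y of bottle_a_mid in the frame of bottle_tray between -0.048 and 0.048 m and z of bottle_a_mid in the frame of bottle_tray between 0.0415 and 0.0555 m and x of bottle_b_mid in the frame of bottle_tray between -0.058 and 0.058 m and y of bottle_b_mid in the frame of bottle_tray between -0.048 and 0.048 m and z of bottle_b_mid in the frame of bottle_tray between 0.0415 and 0.0555 m and x of rosin_mid in the frame of rosin_tray between -0.058 and 0.058 m and y of rosin_mid in the frame of rosin_tray between -0.048 and 0.048 m and z of rosin_mid in the frame of rosin_tray between 0.011 and 0.025 m); the robot touches nothing.
It fails at once if a varnish bottle is tipped over (more than 0.7 rad from upright) (angle between any of bottle_a_mid, bottle_b_mid's own z axis and vertical above 0.7 rad).
It also fails if it takes over 120 s, if anything falls off the work surface, if the arm or the gripper's body presses on something with over 40 N, if the wrist force passes 120 N, or if a joint passes its speed limit or range.

### The arm

A 6-joint arm with a two-finger parallel gripper is mounted at the origin on the work surface. World frame = base frame: x ahead of the robot, y to its left, z up, the work surface at z = 0. Lengths are in m, angles in rad, forces in N, time in s.
With the tool pointing down it reaches from about 0.2 to 0.875 m from the base axis. Payload 3.4 kg.
Tool frame: the origin (TCP) lies between the finger pads; the fingertips stand 25 mm ahead of it and the grasp point (between the pads) lies 6 mm ahead of it (r.nose_length is the z of the fingertips in the tool frame, in m); z points along the fingers, y is the line along which they close (so a half turn about z gives the same grasp; the last joint's range is limited). The gripper opens to 94 mm and grips with 3 to 60 N. Pads are 16 mm wide; open, the fingers measure 119 mm over their backs; the gripper's body (75 mm by 177 mm) begins 78 mm behind the grasp point.
Start: joints at [-1.224, 0.276, 1.505, -0, 1.361, -0.121], TCP at [0.259, -0.513, 0.201] pointing down, gripper open.
Joint ranges: [-2.89, 2.89], [-0.75, 2.08], [0.22, 2.7], [-1.18, 4.32], [0.11, 2.71], [-2.7, 2.7]. Speed limits (rad/s): [2.57, 2.57, 3.14, 3.14, 3.14, 3.14].

### API

Orientations are given as a unit quaternion [w, x, y, z].
In Python, from plant import r, gripper_to, inverse_kinematics, vision, models, telemetry gives the robot as it stands. Calls block until the motion is done:
- r.move_to(position, orientation): joint-space move of the TCP to a pose.
- r.move_l(position, rot=None, vel=0.15, guard=None): straight line of the TCP; rot=None keeps the orientation; vel is the mean speed in m/s. With guard (N) it stops when the force on the tool has changed by that much, and returns True; else False.
- r.movej(angles): joint-space move.
- gripper_to(opening, f_grip=None): finger opening in m; f_grip is the grip in N (None keeps the last); returns when the fingers have stopped.
- r.hold(seconds).
- inverse_kinematics(position, orientation): joint angles nearest the present ones, or None.
- vision.snapshot(name): name is "scene" or "top" or "wrist"; returns the picture (400x640x3 uint8, red, green, blue); there is no depth.
- vision.get_calibration(name): a dict with "fx", "fy", "cx", "cy" (pixels), "position" and "orientation" of the camera in the world. Camera axes: x right, y down, z forward; pixel columns grow to the right and rows downward; lengths in m; the calibration is good to about 2 mm. A picture is of the moment at which its call begins: read the wrist's pose just before it. get_calibration takes no time and is no camera call; for the wrist camera it gives the pose at the moment of the call.
A pose or a line that the arm cannot do raises r.PlanningError and nothing moves.
- r.sign_off(): hands the job in; it is judged then, once.
Trained networks look in the newest picture that a camera, given by its name, has taken for a name from the list of things; names that differ only in an ending like _2 or _b are one class to them, and where a whole thing is asked for, a point or a joint stands for the part that bears it (a point fixed in the world has none). Each returns a list of dicts, best first, with "score" (0 to 1); they miss things now and then, are a little off and sometimes report something else, mostly with a low value. They report only what shows in the picture. A call takes as long as a camera call. They do not tell look-alikes from the thing itself.
- models.boxes_of(thing, camera): "at" ([x, y, z] in m, in world coordinates, good to about 4 mm: the middle of the surface that is visible of it).
- models.regions_of(thing, camera): "pixels" (400x640 bool, what is visible of it).
- models.mark_of(thing, camera): "at" ([x, y, z] in m, in world coordinates, good to about 4 mm: a listed point, or the origin of a listed thing).
Readings, each from a call of its own:
- telemetry.current_t(): time.
- telemetry.current_joints(): joint angles.
- telemetry.current_dq(): joint speeds.
- telemetry.current_joint_efforts(): joint torques, N m.
- telemetry.current_ee_pos(): TCP position.
- telemetry.current_tool_rot(): TCP orientation.
- telemetry.current_wrist_force(): force on the tool from outside, world axes, zero at the start.
- telemetry.current_torque(): the same for the moment, N m.
- telemetry.current_opening(): finger opening in m.
- telemetry.current_finger_force(): force on a finger pad.
Only numpy, scipy, OpenCV 4.12 (cv2) and the standard library are available. Lean on these libraries where they do the work, as an engineer would, in place of code of your own. Each camera call takes 0.05 s, during which the arm holds its last target. There are 200 camera calls.

## Working session

There is one attempt and no reset: what is moved stays moved. The work goes in short steps, each a Python script; the robot and the scene stay as the last script left them, time stands still between calls to the robot, and variables do not carry over. Pictures are saved under pics/ and viewed, at most 14 in all, crops included, and the job is handed in when it is done.

```bash
mkdir -p pics; ls; python3 - <<'E'
from plant import r, gripper_to, inverse_kinematics, vision, models, telemetry
import cv2, numpy as np
for c in ["scene","top"]:
    im=vision.snapshot(c); cv2.imwrite(f"pics/{c}0.png",im[:,:,::-1])
    k=vision.get_calibration(c); print(c,{a:np.round(b,3).tolist() for a,b in k.items()})
    for t in ["clamp_a_grip","bottle_a_mid","rosin_mid","rack","clamp_tray","bottle_tray","rosin_tray"]:
        print(t,[(np.round(d["at"],3).tolist(),round(d["score"],2)) for d in models.mark_of(t,c)])
print(telemetry.current_t(), telemetry.current_tool_rot())
E
```

```text
pics
scene {'fx': 362.041, 'fy': 362.041, 'cx': 323.21, 'cy': 201.395, 'position': [1.21, 0.007, 0.753], 'orientation': [-0.255, 0.589, 0.701, -0.311]}
clamp_a_grip [([0.442, 0.372, 0.086], 0.83)]
bottle_a_mid [([0.442, -0.066, 0.046], 0.87)]
rosin_mid [([0.458, 0.071, 0.008], 0.59)]
rack [([0.479, 0.353, 0.002], 0.72), ([0.496, -0.342, -0.001], 0.36)]
clamp_tray [([0.495, -0.339, -0.002], 0.88)]
bottle_tray [([0.604, -0.131, 0.002], 0.87), ([0.579, -0.634, 0.004], 0.57)]
rosin_tray [([0.588, 0.126, 0.005], 0.79)]
top {'fx': 463.098, 'fy': 463.098, 'cx': 313.62, 'cy': 194.788, 'position': [0.252, -0.128, 1.472], 'orientation': [0.047, -0.699, 0.711, -0.058]}
clamp_a_grip [([0.442, 0.37, 0.087], 0.46)]
bottle_a_mid []
rosin_mid [([0.459, 0.072, 0.014], 0.7), ([0.442, 0.371, 0.084], 0.45)]
rack [([0.481, 0.354, 0.003], 0.71)]
clamp_tray [([0.494, -0.343, -0.003], 0.67)]
bottle_tray [([0.601, -0.13, 0.002], 0.94), ([0.58, -0.635, -0.004], 0.81)]
rosin_tray [([0.588, 0.128, 0.004], 0.73)]
0.8 [8.46281580e-05 9.72766414e-01 2.31787611e-01 2.03210344e-05]
```

View pics/scene0.png

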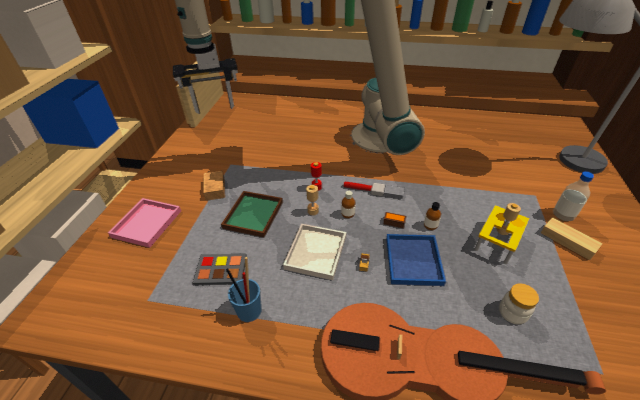

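View pics/top0.png

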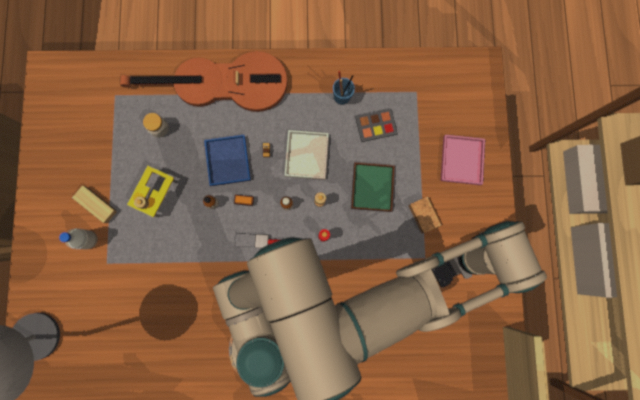

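The scene view shows the white-cap bottle at (348,205), the black-cap bottle at (433,215), pale clamp_b at (313,200) with the red decoy at (316,175), and the rosin at (395,219). The hung clamp is at (511,213), and the pink tray is a decoy. In the top view, the rack's wide end is at about (155,183) and clamp_a at (141,201).

```bash
cat > h.py <<'E'
from plant import r, gripper_to, inverse_kinematics, vision, models, telemetry
import cv2, numpy as np
from scipy.spatial.transform import Rotation as R
def rot(q): return R.from_quat([q[1],q[2],q[3],q[0]]).as_matrix()
def ground(px,z,k):
    px=np.atleast_2d(px).astype(float)
    d=np.c_[(px[:,0]-k["cx"])/k["fx"],(px[:,1]-k["cy"])/k["fy"],np.ones(len(px))]@rot(k["orientation"]).T
    p=np.array(k["position"]); return (p+d*((z-p[2])/d[:,2])[:,None])
def project(P,k):
    c=(np.atleast_2d(P)-k["position"])@rot(k["orientation"]); return np.c_[c[:,0]/c[:,2]*k["fx"]+k["cx"],c[:,1]/c[:,2]*k["fy"]+k["cy"]]
def down(phi):  # closing line at angle phi (rad) in the world
    t=phi+np.pi/2; t=(t+np.pi/2)%np.pi-np.pi/2
    return t
def quat(t): return [0,np.cos(t/2),np.sin(t/2),0]
def rect(mask,z,k):
    ys,xs=np.nonzero(mask); w=ground(np.c_[xs,ys],z,k)[:,:2]
    (c,s,a)=cv2.minAreaRect((w*1000).astype(np.float32))
    return np.round(c,1),np.round(s,1),round(a,1)
def marks(t,c): return [(np.round(d["at"],4).tolist(),round(d["score"],2)) for d in models.mark_of(t,c)]
E
python3 - <<'E'
from h import *
for c in ["top","scene"]:
    vision.snapshot(c); k=vision.get_calibration(c)
    for t,z in [("rosin_mid",.024),("rack",.062),("clamp_tray",.02),("bottle_tray",.02),("rosin_tray",.02)]:
        for d in models.regions_of(t,c)[:2]: print(c,t,round(d["score"],2),*rect(d["pixels"],z,k))
    print([ (np.round(d["at"],3).tolist(),round(d["score"],2)) for t in ["bottle_a_mid","clamp_b_grip"] for d in models.boxes_of(t,c)])
k=vision.get_calibration("top")
for n,p,z in [("ba",(287,202),.085),("bb",(210,201),.085),("cb",(320,199),.098),("wide",(155,183),.062),("ca",(141,201),.104)]: print(n,ground(p,z,k).round(3))
E
```

```text
top rosin_mid 0.45 [456.7  70.3] [59.7 28.6] 89.1
top rosin_mid 0.44 [445.2 -63.4] [37.8 41.4] 89.4
top rack 0.89 [481.7 348.4] [ 95.7 133.3] 64.4
top clamp_tray 0.96 [ 493.6 -338.5] [130.9 152.6] 83.9
top bottle_tray 0.74 [ 600.6 -128.3] [130.6 156.4] 85.2
top bottle_tray 0.69 [447.3 -64.8] [34.8 38.3] 89.4
top rosin_tray 0.97 [587.4 124.6] [159.5 133.8] 7.1
[([0.445, 0.165, 0.058], 0.62), ([0.336, -0.178, 0.091], 0.53)]
scene rosin_mid 0.83 [471.6  71.4] [61.8 56.6] 81.0
scene rosin_mid 0.64 [470.2 358.3] [ 95.6 195.8] 64.5
scene rack 0.85 [511.8 338.7] [ 91.2 193.9] 64.8
scene clamp_tray 0.89 [ 504.7 -334.2] [140.  165.5] 83.9
scene bottle_tray 0.79 [ 611.5 -128.5] [135.9 167. ] 85.8
scene bottle_tray 0.59 [ 588.2 -624.5] [146.5 160.8] 82.6
scene rosin_tray 0.8 [597.  125.7] [162.3 133.2] 7.1
[([0.457, -0.064, 0.049], 0.52), ([0.457, -0.166, 0.067], 0.71), ([0.349, -0.174, 0.071], 0.59)]
ba [[ 0.438 -0.069  0.085]]
bb [[0.445 0.163 0.085]]
cb [[ 0.444 -0.169  0.098]]
wide [[0.507 0.337 0.062]]
ca [[0.446 0.363 0.104]]
```

```bash
python3 - <<'E'
from h import *
q=quat(down(np.radians(85)))
for n,(x,y),t in [("cb",(.40,-.169),"clamp_b_grip"),("ba",(.40,-.068),"bottle_a_mid"),("bb",(.40,.13),"bottle_b_mid")]:
    r.move_to([x,y,.30],q); im=vision.snapshot("wrist"); cv2.imwrite(f"pics/w_{n}.png",im[:,:,::-1])
    k=vision.get_calibration("wrist"); print(n,k["position"],telemetry.current_ee_pos(),marks(t,"wrist"))
    if n!="cb":print(marks("rosin_mid","wrist"),[rect(d["pixels"],.024,k) for d in models.regions_of("rosin_mid","wrist")])
print(rot(k["orientation"]).round(3), telemetry.current_t())
a=np.hstack([cv2.resize(cv2.imread(f"pics/w_{n}.png"),(400,250)) for n in ("ba","bb")]); cv2.imwrite("pics/w1.png",a)
E
```

```text
cb [ 0.47327602 -0.17602934  0.48251601] [ 0.3999313  -0.16973485  0.299647  ] [([0.3409, -0.18, 0.0805], 0.78), ([0.4503, -0.1731, 0.0811], 0.55)]
ba [ 0.4734711  -0.07481296  0.48281733] [ 0.40024491 -0.06871659  0.29993883] [([0.4432, -0.0641, 0.0433], 0.67)]
[([0.4519, 0.0705, 0.0123], 0.74)] [(array([456.9,  68.5]), array([64.1, 32.2]), 82.7)]
bb [0.4736288  0.12252288 0.48285341] [0.40044636 0.1286908  0.29993738] [([0.4486, 0.1735, 0.044], 0.65)]
[([0.4549, 0.0703, 0.0153], 0.58)] [(array([455.2,  72.4]), array([60.6, 29.6]), 84.9)]
[[-0.089 -0.963 -0.254]
 [-0.996  0.086  0.022]
 [ 0.     0.255 -0.967]] 4.825
```

View pics/w1.png

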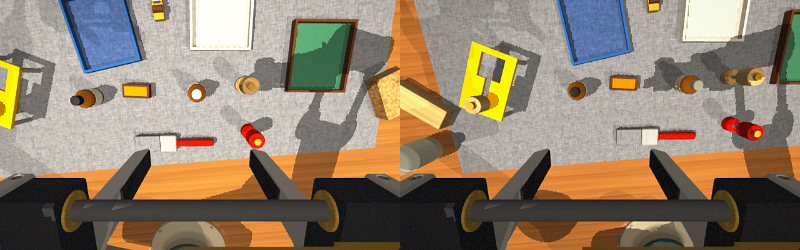

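The wrist views show the white cap at (195,93) in the left half, and the black cap at (176,88) and hung clamp at (84,103) in the right half. I'll refine the positions from these and start with the bottles.

```bash
cat >> h.py <<'E'
TR={"c":((.4945,-.341),-6.1),"b":((.601,-.130),-4.8),"r":((.588,.127),7.1)}
def tray(n,u,v):
    c,a=TR[n]; a=np.radians(a); return np.array(c)+[u*np.cos(a)-v*np.sin(a),u*np.sin(a)+v*np.cos(a)]
G=.006
def tcp(p,z): return [p[0],p[1],z+G]
def pick(p,z,phi,op,f,zc=.22):
    q=quat(down(phi)); gripper_to(op,f); r.move_to(tcp(p,zc),q); r.move_l(tcp(p,z),vel=.12,guard=12)
    gripper_to(0,f); print("grip",telemetry.current_opening(),telemetry.current_finger_force(),telemetry.current_ee_pos().round(4))
def lift(z): p=telemetry.current_ee_pos(); return r.move_l([p[0],p[1],z+G],vel=.12)
def place(p,z,phi,zc=.22,op=.07):
    q=quat(down(phi)); r.move_to(tcp(p,zc),q); print("held",telemetry.current_opening())
    print("guard",r.move_l(tcp(p,z),vel=.08,guard=8),telemetry.current_ee_pos().round(4)); r.hold(.2); gripper_to(op); r.hold(.2); lift(zc)
E
python3 - <<'E'
from h import *
k=vision.get_calibration("wrist")  # still at the bb pose
bb=ground((282,141),.085,k)[0]; print("bb",bb,"ca",ground((134,165),.104,k)); 
k["position"]=[.47347,-.07481,.48282]
ba=ground((312,149),.085,k)[0]; print("ba",ba,"cb",ground((388,137),.098,k))
pick(bb,.037,np.radians(85),.085,12); lift(.2)
place(tray("b",-.03,0),.0425,np.radians(85.2))
print(telemetry.current_t())
E
```

```text
bb [0.45762993 0.16936707 0.085     ] ca [[0.44668556 0.34259434 0.104     ]]
ba [ 0.44479659 -0.0628015   0.085     ] cb [[ 0.45145451 -0.1523693   0.098     ]]
grip 0.03839898570852228 11.974950930161867 [0.4578 0.1696 0.0431]
held 0.03856382529218031
guard False [ 0.5714 -0.1276  0.0489]
15.9583
```

```bash
python3 - <<'E'
from h import *
pick([.443,-.0645],.037,np.radians(85),.085,12); lift(.2)
place(tray("b",.03,0),.0425,np.radians(85.2))
r.move_to([.40,-.15,.28],quat(down(np.radians(85))))
im=vision.snapshot("wrist"); cv2.imwrite("pics/w2.png",im[:,:,::-1]); print(telemetry.current_t())
k=vision.get_calibration("wrist"); print(k["position"],marks("clamp_b_grip","wrist"),marks("bottle_a_mid","wrist"))
for d in models.regions_of("clamp_b_grip","wrist"): 
    ys,xs=np.nonzero(d["pixels"]); print(xs.min(),xs.max(),ys.min(),ys.max())
E
```

```text
grip 0.03891008351552673 11.99987942352891 [ 0.443  -0.0646  0.043 ]
held 0.0385100604990224
guard False [ 0.6311 -0.1326  0.0489]
27.9083
[ 0.47446036 -0.15656334  0.46262476] [([0.3405, -0.1831, 0.079], 0.88)] []
332 361 207 249
318 347 130 159
```

View pics/w2.png

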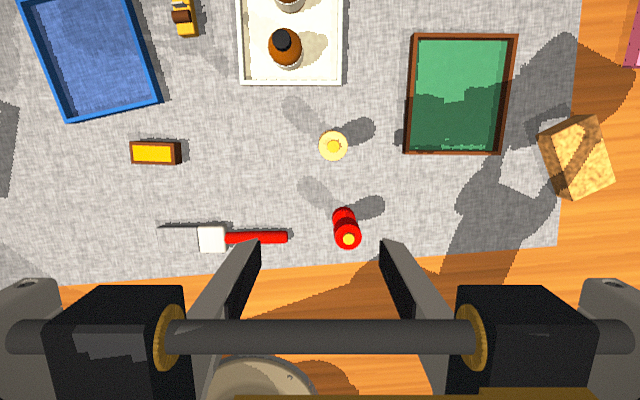

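The picture shows both bottles upright in the white tray, the clamp_b nut at (333,146), and the rosin at (153,153).

```bash
python3 - <<'E'
from h import *
vision.snapshot("wrist"); k=vision.get_calibration("wrist")
cb=ground((333,146),.098,k)[0]
print(cb,[rect(d["pixels"],.024,k) for d in models.regions_of("rosin_mid","wrist")],ground((153,153),.024,k))
pick(cb,.080,np.radians(85),.08,12,zc=.25); lift(.22)
place(tray("c",.03,0),.0855,np.radians(83.9),zc=.22)
# look at rosin and rack
r.move_to([.41,.06,.25],quat(down(np.radians(85))))
vision.snapshot("wrist"); k=vision.get_calibration("wrist")
print(marks("rosin_mid","wrist"),[rect(d["pixels"],.024,k) for d in models.regions_of("rosin_mid","wrist")])
r.move_to([.43,.30,.28],quat(down(np.radians(85))))
im=vision.snapshot("wrist"); cv2.imwrite("pics/w3.png",im[:,:,::-1]); k=vision.get_calibration("wrist")
print(marks("rack","wrist"),marks("clamp_a_grip","wrist"),[rect(d["pixels"],.062,k) for d in models.regions_of("rack","wrist")],k, telemetry.current_t())
E
```

```text
[ 0.44890255 -0.16852535  0.098     ] [(array([455.7,  67.2]), array([67.7, 30.4]), 85.0)] [[0.45545313 0.06986017 0.024     ]]
grip 0.032719219542407835 12.000678330659866 [ 0.4489 -0.1686  0.086 ]
held 0.03310834652217261
guard False [ 0.5246 -0.3444  0.0921]
[([0.4529, 0.0709, 0.0109], 0.66), ([0.4423, 0.3701, 0.0925], 0.49)] [(array([456.2,  71.7]), array([59.5, 30.6]), 82.8)]
[([0.4801, 0.3508, -0.0002], 0.72)] [([0.4434, 0.3701, 0.0881], 0.97)] [(array([482.1, 351.3]), array([ 90.1, 134.8]), 64.0)] {'fx': 323.85077801298354, 'fy': 323.85077801298354, 'cx': 319.68225199707786, 'cy': 209.08938946987254, 'position': array([0.50341792, 0.29239005, 0.46269891]), 'orientation': array([-0.08707981, -0.66926911,  0.73179187,  0.09474505])} 40.4917
```

View pics/w3.png

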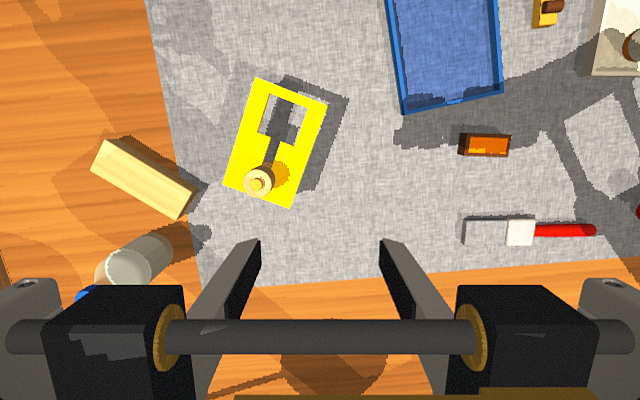

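The view shows clamp_a's nut at (257,184) and the wide hole centred near (280,118). I'll move the rosin first, then the rack clamp.

```bash
python3 - <<'E'
from h import *
k=vision.get_calibration("wrist"); a=np.radians(-26); ax=np.array([np.cos(a),np.sin(a)]); ay=np.array([-ax[1],ax[0]])
o=np.array([.4796,.3521])
for p,z in [((257,184),.104),((280,118),.062)]:
    w=ground(p,z,k)[0][:2]; print(w,(w-o)@ax,(w-o)@ay)
pick([.4555,.0708],.023,np.radians(-5),.06,12,zc=.15); lift(.12)
place(tray("r",0,0),.0285,np.radians(7.1),zc=.12,op=.05)
print(telemetry.current_t())
E
```

```text
[0.44457294 0.36832213] -0.038593432092529745 -0.0007744978102762861
[0.51429094 0.33883857] 0.03699344312631145 0.003288213879877748
grip 0.0003929305992917111 0.0 [0.4555 0.0708 0.029 ]Traceback (most recent call last):
  File "<stdin>", line 7, in <module>
  File "h.py", line 30, in place
    q=quat(down(phi)); r.move_to(tcp(p,zc),q); print("held",telemetry.current_opening())
                       ~~~~~~~~~^^^^^^^^^^^^^
plant.PlanningError: the arm cannot take that pose within its joint ranges
```

```bash
python3 - <<'E'
from h import *
gripper_to(.07); print(telemetry.current_tool_rot(),telemetry.current_ee_pos())
r.move_to([.41,.06,.25],quat(down(np.radians(85))))
im=vision.snapshot("wrist"); k=vision.get_calibration("wrist"); cv2.imwrite("pics/w4.png",im[:,:,::-1])
print([(d["score"],rect(d["pixels"],.024,k)) for d in models.regions_of("rosin_mid","wrist")],marks("rosin_mid","wrist"))
E
```

```text
[2.30017516e-05 7.37279462e-01 6.75587887e-01 3.16835022e-05] [0.45552327 0.07080799 0.12602685]
[(0.86, (array([456.1,  71.5]), array([58.8, 30.6]), 82.9)), (0.29, (array([478. , 365.6]), array([131.5, 155.8]), 64.1))] [([0.4557, 0.0717, 0.0154], 0.71)]
```

View pics/w4.png

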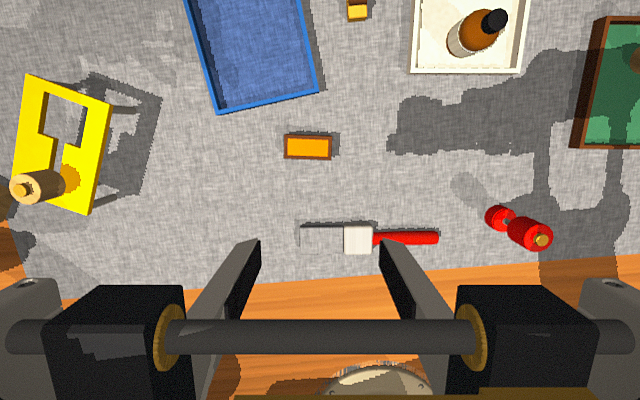

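The rosin is unmoved at (307,147), although the fingers reported fully closed. I'll retry and watch the closing.

```bash
python3 - <<'E'
from h import *
print(r.nose_length); p=[.456,.0712]
gripper_to(.06,12); q=quat(down(np.radians(-6))); r.move_to(tcp(p,.12),q); print(r.move_l(tcp(p,.0215),vel=.1,guard=12))
print(telemetry.current_ee_pos(),telemetry.current_opening())
a=vision.snapshot("scene")[170:260,330:470]
for o in (.034,.026): gripper_to(o,12); print(telemetry.current_opening(),telemetry.current_finger_force())
b=vision.snapshot("scene")[170:260,330:470]
cv2.imwrite("pics/s5.png",cv2.resize(np.hstack([a,b])[:,:,::-1],(784,252))); print(telemetry.current_t(),telemetry.current_joints())
E
```

```text
0.025
False
[0.45657274 0.07122093 0.02797949] 0.0595959586846126
0.034076585793981276 0.0
0.02592439606952309 0.0
52.4833 [ 3.94541776e-03  2.81758614e-01  1.99523774e+00 -5.58939458e-06
  8.64554206e-01  1.08699054e-01]
```

View pics/s5.png

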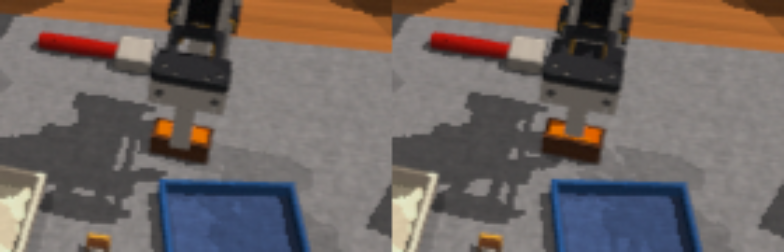

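```bash
python3 - <<'E'
from h import *
k=vision.get_calibration("scene"); off=np.array([330,170])
for n,P in [("tip front open .06",[.486,.071,.003]),("tip center",[.456,.071,.003]),("rosin top front",[.471,.071,.024]),("rosin bottom front",[.471,.071,0]),("top back",[.441,.071,.024])]:
    print(n,((project(P,k)[0]-off)*2.8).round())
a=vision.snapshot("scene"); gripper_to(.06); r.move_l([.456,.0712,.13]); b=vision.snapshot("scene")
c=np.hstack([x[195:245,365:425] for x in (a,b)]); cv2.imwrite("pics/s6.png",cv2.resize(c[:,:,::-1],(800,333),interpolation=cv2.INTER_NEAREST))
E
```

```text
tip front open .06 [177. 164.]
tip center [178. 143.]
rosin top front [180. 139.]
rosin bottom front [177. 155.]
top back [181. 118.]
```

View pics/s6.png

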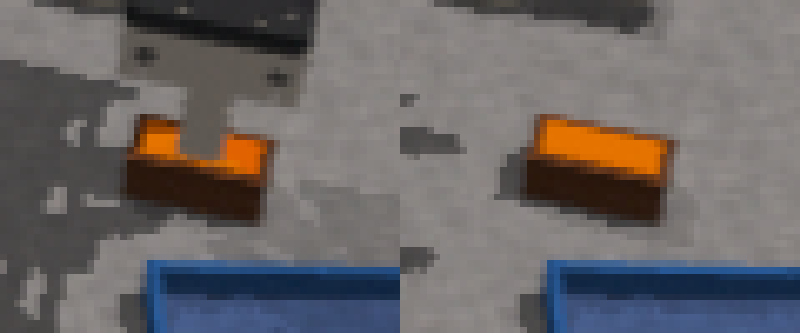

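The fingertip image ends well above the bench at the commanded height, so the tips stand higher than nominal. I'll touch the bench beside the rosin to find the true height.

```bash
python3 - <<'E'
from h import *
gripper_to(.06,12); r.move_l([.456,.0712,.034],vel=.12)
hit=r.move_l([.456,.0712,.002],vel=.02,guard=5); z=telemetry.current_ee_pos()[2]; print(hit,telemetry.current_ee_pos(),telemetry.current_wrist_force())
if hit: 
    r.move_l([.456,.0712,z+.003],vel=.02)
gripper_to(0,12); print(telemetry.current_opening(),telemetry.current_finger_force(),telemetry.current_ee_pos(),telemetry.current_t())
a=vision.snapshot("scene")[170:260,330:470]; cv2.imwrite("pics/s7.png",cv2.resize(a[:,:,::-1],(560,360)))
E
```

```text
False [0.45612878 0.07119087 0.00211982] [ 0.4968769  -0.29733068 -0.57455576]
0.029902672287644576 11.959927529096603 [0.45605624 0.07120116 0.00202953] 57.6083
```

View pics/s7.png

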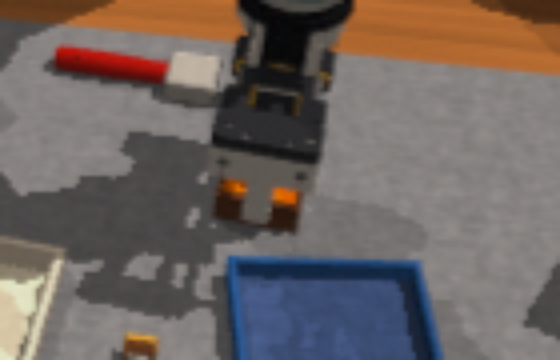

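The rosin is now gripped (29.9 mm opening) with the TCP at 2 mm, so the tips sit about 2 cm higher than stated. I'll place it, then touch the bench with the tips to measure the offset.

```bash
python3 - <<'E'
from h import *
lift(.10); print(telemetry.current_opening())
place(tray("r",0,0),.002,np.radians(-6),zc=.10,op=.05)
gripper_to(.05); r.move_to([.46,.24,.10],quat(down(np.radians(64)))); r.move_l([.46,.24,.03],vel=.1)
hit=r.move_l([.46,.24,-.03],vel=.015,guard=4); print(hit,telemetry.current_ee_pos(),telemetry.current_wrist_force())
lift(.15); r.move_to([.43,.25,.30],quat(down(np.radians(85))))
im=vision.snapshot("wrist"); cv2.imwrite("pics/w8.png",im[:,:,::-1]); print(marks("rosin_mid","wrist"),marks("clamp_a_grip","wrist"),marks("rack","wrist"),telemetry.current_t())
E
```

```text
0.03008407460903224
held 0.02971901499207741
guard False [0.5885 0.1271 0.0086]
True [ 0.46004544  0.24001453 -0.0043207 ] [0.01973324 0.35845346 5.43563871]
[([0.5848, 0.1296, 0.0204], 0.66)] [([0.4423, 0.3679, 0.092], 0.74)] [([0.4836, 0.3521, -0.0045], 0.71)] 70.0917
```

View pics/w8.png

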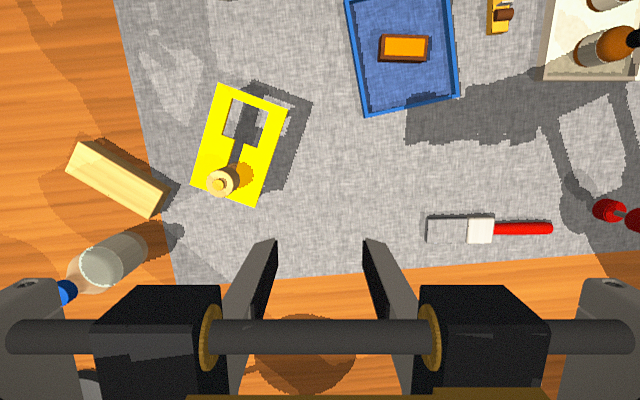

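The tips touch the bench at TCP z = −4 mm, so the real grasp point lies 23 mm behind the TCP. The rosin is flat in the blue tray at (405,47). Next is the rack clamp, with the corrected offset.

```bash
sed -i 's/^G=.*/G=-.023/' h.py; python3 - <<'E'
from h import *
a=np.radians(-26); ax=np.array([np.cos(a),np.sin(a)]); o=np.array([.4800,.3521])
p=np.array([.4433,.3688]); phi=a
gripper_to(.07,15); r.move_to(tcp(p,.20),quat(down(phi)))
print("down",r.move_l(tcp(p,.0865),vel=.08,guard=8)); gripper_to(0,15)
print(telemetry.current_opening(),telemetry.current_finger_force(),telemetry.current_ee_pos())
print("up",r.move_l(tcp(p,.0905),vel=.03,guard=8),telemetry.current_wrist_force().round(2))
w=o+.035*ax
print("slide",r.move_l(tcp(w,.0905),vel=.04,guard=12),telemetry.current_ee_pos(),w,telemetry.current_wrist_force().round(2),telemetry.current_opening(),telemetry.current_t())
im=vision.snapshot("scene")[170:290,440:600]; cv2.imwrite("pics/s9.png",cv2.resize(im[:,:,::-1],(640,480)))
E
```

```text
down False
0.034079242350045974 15.000025480985641 [0.4433258  0.36881786 0.06354312]
up False [ 0.72 -1.02 -0.89]
slide False [0.51126615 0.33684183 0.0675291 ] [0.51145779 0.33675701] [ 0.34 -0.36 -0.06] 0.03358637850540086 76.1083
```

View pics/s9.png

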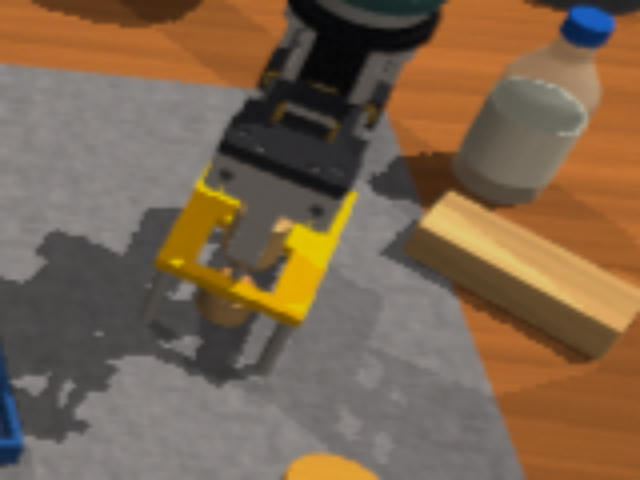

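The clamp is in the wide end (lower spool at (225,300), under the opening). I'll lift it and look at the clamp tray before placing.

```bash
python3 - <<'E'
from h import *
p=telemetry.current_ee_pos()
hit=r.move_l([p[0],p[1],.20],vel=.08,guard=8); print("lift",hit,telemetry.current_ee_pos(),telemetry.current_opening(),telemetry.current_wrist_force().round(2))
if not hit:
    w=tray("c",-.03,0); r.move_to([w[0]-.06,w[1],.22],quat(down(np.radians(83.9))))
    im=vision.snapshot("wrist"); cv2.imwrite("pics/w10.png",im[:,:,::-1]); print(telemetry.current_opening(),marks("clamp_b_grip","wrist"),telemetry.current_t())
E
```

```text
lift False [0.51101036 0.33667159 0.19940982] 0.03358810807040108 [ 0.25  0.38 -0.97]
0.033981805477276354 [([0.3421, -0.1803, 0.0795], 0.72), ([0.5246, -0.3479, 0.0871], 0.7)] 80.4917
```

View pics/w10.png

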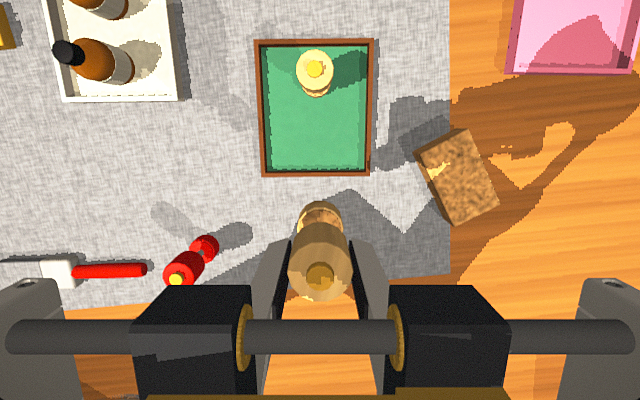

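Clamp_b stands upright in the green tray at (315,72), and clamp_a is held upright. I'll place clamp_a.

```bash
python3 - <<'E'
from h import *
place(tray("c",-.03,0),.0865,np.radians(83.9),zc=.20,op=.06)
r.move_to([.35,-.15,.33],quat(down(np.radians(85))))
for c in ("wrist","scene"):
    im=vision.snapshot(c); cv2.imwrite(f"pics/f_{c}.png",im[:,:,::-1])
    print(c,[marks(t,c) for t in ("clamp_a_grip","bottle_a_mid","rosin_mid")])
cv2.imwrite("pics/f.png",cv2.resize(cv2.imread("pics/f_scene.png")[150:290,200:470],(800,415))); print(telemetry.current_t())
E
```

```text
held 0.03346180411792234
guard False [ 0.465  -0.3381  0.064 ]
wrist [[([0.4686, -0.3366, 0.0895], 0.73)], [], [([0.5857, 0.1263, 0.0206], 0.75)]]
scene [[([0.4642, -0.3358, 0.083], 0.67), ([0.5883, 0.1305, 0.0143], 0.4)], [([0.6297, -0.1356, 0.0497], 0.81)], [([0.5932, 0.1306, 0.0164], 0.68)]]
86.0083
```

View pics/f.png

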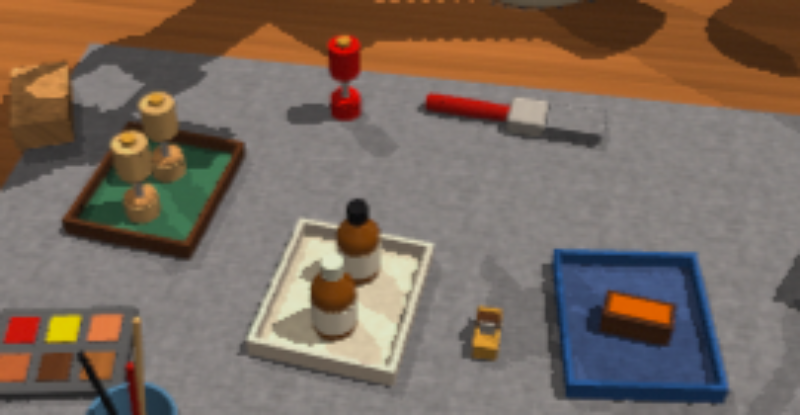

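The picture shows both clamps upright in the green-floored tray, both bottles upright in the white tray, and the rosin flat with its amber side up in the blue tray.

```bash
python3 -c "
from h import *
print(r.sign_off())"
```

```text
the job is handed in; nothing more can be done
None
```

I handed the job in at about 86 s: both clamps and both bottles stood upright in their trays, and the rosin lay flat, amber side up, in the blue tray; no verdict was returned.

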